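Clear the scraps into the food-waste caddy and refit its lid

TASK

Carry the scoop with the lemon and the garlic bulb to the open food-waste caddy without spilling, tip both into it and lay the empty scoop flat on the worktop, clear of the caddy. Then close the caddy with its lift-off lid: with the front held up, hook the lid's tongue under the lip at the caddy's rear, swing the front down and press it until the catch snaps over it and the lid lies fully home. Leave the other things where they stand.

Things in the scene. Friction and masses are not known exactly. Their poses are not given: they have to be found in the camera images.
- caddy: open food-waste bucket, brushed steel, grey rim, 215 x 196 x 136 mm, fixed. Origin: centre of its underside; +x to its rear (lip), -x to its front (catch). The flat ledge for the lid is 115 mm up; the opening inside it runs from x -85 to +85, y -77 to +77 mm, 105 mm deep. Collars 9 mm above the ledge run along both sides, inner faces at y -91 and +91 mm; the front is open but for the catch.
- caddy_lip (a point): point on the ledge under the rear lip, caddy x +96, y 0, z 115 mm. The lip is a sloping hood over the rear ledge, 152 mm wide: front edge at caddy x +87 mm, underside there 16 mm above the ledge, sloping down to 9 mm above it at the hood's back wall, x +104 mm. Its top is 21 mm above the ledge.
- catch (a joint): black spring catch in the middle of the caddy's front, 36 mm wide, rising 26 mm above the ledge: 0 = at rest, grows to 0.012 m as it is pushed outward (caddy -x); 3 N preload, 350 N/m. Its inner side is a 60 degree ramp that the lid's front edge pushes aside (about 5 to 10 N down on the lid's front); the lid's weight alone does not: it then rests 16 mm high at the front.
- catch_nose (a point): lowest inner point of the catch's nose, at caddy x = -87 (at rest), y = 0, z = 122 mm; it ends about 2 mm above the top of a seated lid.
- lid: flat grey lid, 0.26 kg: plate x -93 to +85, y -86 to +86, 5 mm thick, plus at the rear a tongue 120 mm wide, 4 mm thick, reaching x +101 mm, flush with the underside. Starts flat on the worktop. Origin: on the underside; seated it lies at caddy x 0 (within 3 mm), y 0, z 115 mm, axes parallel. Round black vent on its rear half; black thumb strip at the front (x -74 mm) to press on.
- lid_grip (a point): middle of the lid's handle, 26 mm above the underside: an upright solid fin 18 mm thick (x), 92 mm long (y), from 5 to 39 mm above the underside, close to the centre of mass. Grip it across x.
- lid_tongue (a point): middle of the tongue's rear edge on the lid's underside, lid x = +101 mm
- lid_front (a point): middle of the lid's front edge on the underside, lid x = -93 mm
- scoop: flat steel bench scoop, 0.17 kg: pan 118 x 138 mm, floor 3 mm thick, side walls 14 to 26 mm high and a back wall 32 mm high, open at its mouth. Origin: under the middle of the pan; +x to the mouth (pan from x = -58 to +60 mm), -x to the handle, +z up. Starts flat on the worktop, loaded.
- scoop_grip (a point): middle of the scoop's black straight handle, scoop x = -102, z = 37 mm: a bar 84 mm long (x = -141 to -57), 18 mm wide (y), 22 mm high. Grip it across y.
- scoop_mouth (a point): middle of the scoop's mouth edge on the underside, scoop x = +60 mm
- lemon_mid (a point): centre of a lemon, 80 x 57 x 56 mm, 0.12 kg, lying on the scoop at its -y side, long axis roughly along the scoop; it slides (friction about 0.6) and rolls when the scoop is tilted
- garlic_mid (a point): middle of a garlic bulb, 57 x 59 x 58 mm, 0.04 kg, on the scoop at its +y side; friction about 0.6
- mug: bystander: white spotted mug with handle, loose, 83 x 110 x 89 mm, origin at its underside
- pepper_mill: bystander: wooden pepper mill, loose, 58 mm across, 170 mm high, origin at its underside
- food_tin: bystander: food tin, loose, 75 mm across, 58 mm high, origin at its underside
- salt_mill: bystander: small salt mill, loose, 44 mm across, 90 mm high, origin at its underside
- kettle: bystander: steel kettle on its base at the back, its top 246 mm above the worktop, about 190 mm across, origin at its underside; stands fast
- moka_pot: bystander: moka pot at the back, 98 x 155 x 174 mm, origin at its underside; stands fast
Things that resemble listed ones, but are neither listed nor needed, are in the scene too. Of the things like the part that bears lemon_mid, leave any that is blue or green; of the rest the larger one is meant.

How it is judged:
By the outcome, as a careful person would: the job done as asked, in the order asked, and still so for the second after the job is handed in, with the robot touching nothing.
It also fails if it takes over 70 s, if anything falls off the work surface, if the arm or the gripper's body presses on something with over 40 N, if the wrist force passes 120 N, or if a joint passes its speed limit or range.

ROBOT

A 6-joint arm with a two-finger parallel gripper is mounted at the origin on a cart in front of the work surface, level with it; the furniture and walls round the work are solid. World frame = base frame: x ahead of the robot, y to its left, z up, the work surface at z = 0. Lengths are in m, angles in rad, forces in N, time in s.
With the tool pointing down it reaches from about 0.225 to 0.875 m from the base axis. Payload 3.4 kg.
Tool frame: the origin (TCP) lies midway between the tips of the shut fingers; the grasp point (between the pads) lies ctrl.grip_depth behind it (ctrl.grip_depth is the distance from the TCP to the grasp point, in m); z points along the fingers, y is the line along which they close (so a half turn about z gives the same grasp; the last joint's range is limited). The gripper opens to 85 mm and grips with 20 to 120 N. Pads are 22 mm wide; open, the fingers measure 114 mm over their backs; the gripper's body (76 mm by 85 mm) begins 54 mm behind the grasp point. The pads swing forward as they close: fully open they stand 13 mm farther back than shut.
Start: joints at [1.046, 0.276, 1.505, -0, 1.361, -0.121], TCP at [0.226, 0.529, 0.231] pointing down, gripper open.
Joint ranges: [-2.89, 2.89], [-0.75, 2.08], [0.22, 2.7], [-1.18, 4.32], [0.11, 2.71], [-2.7, 2.7]. Speed limits (rad/s): [2.57, 2.57, 3.14, 3.14, 3.14, 3.14].

INTERFACE

Orientations are given as a unit quaternion [w, x, y, z].
In Python, from station import ctrl gives the robot as it stands. The module is installed in compiled form; this text tells all that it offers. Calls block until the motion is done:
- ctrl.reach(position, orientation): joint-space move of the TCP to a pose.
- ctrl.movel(position, rotation=None, feed=0.15, contact_N=None): straight line of the TCP; rotation=None keeps the orientation; feed is the mean speed in m/s. With contact_N (N) it stops when the force on the tool has changed by that much, and returns True; else False.
- ctrl.goto_joints(angles): joint-space move.
- ctrl.command_gripper(opening, effort=None): finger opening in m; effort is the grip in N (None keeps the last); returns when the fingers have stopped.
- ctrl.wait(seconds).
- ctrl.ik(position, orientation): joint angles nearest the present ones, or None.
- ctrl.grab_frame(name): name is "scene" or "top" or "wrist"; returns a dict with "frame" (400x640x3 uint8, red, green, blue), "fx", "fy", "cx", "cy" (pixels), "k1" (the pictures are not rectified: a ray, as slopes to the right and down, at radius r is drawn at 1 + k1 r^2 times it, then the intrinsics apply), "R" (3x3) and "t" (3): a world point X has camera coordinates R X + t. Camera axes: x right, y down, z forward; pixel columns grow to the right and rows downward; lengths in m; the calibration is good to about 2 mm. A picture is of the moment at which its call begins. There is no depth.
A pose or a line that the arm cannot do raises ctrl.PlanningError and nothing moves.
- ctrl.finish_job(): hands the job in; it is judged then, once.
Readings, each from a call of its own:
- ctrl.current_clock(): time.
- ctrl.current_joint_pos(): joint angles.
- ctrl.current_joint_vel(): joint speeds.
- ctrl.current_joint_torque(): joint torques, N m.
- ctrl.current_ee_pos(): TCP position.
- ctrl.current_ee_rot(): TCP orientation.
- ctrl.current_contact_force(): force on the tool from outside, world axes, zero at the start.
- ctrl.current_wrist_torque(): the same for the moment, N m.
- ctrl.current_width(): finger opening in m.
- ctrl.current_grasp_force(): force on a finger pad.
Only numpy, scipy, OpenCV 4.12 (cv2) and the standard library are available. Lean on these libraries where they do the work, as an engineer would, in place of code of your own. Each camera call takes 0.05 s, during which the arm holds its last target. There are 200 camera calls.

## Working session

There is one attempt and no reset: what is moved stays moved. The work goes in short steps, each a Python script; the robot and the scene stay as the last script left them, time stands still between calls to the robot, and variables do not carry over. Pictures are saved under pics/ and viewed, at most 10 in all, crops included, and the job is handed in when it is done.

```bash
mkdir -p pics; cat > h.py <<'E'
import numpy as np, cv2
from station import ctrl
from scipy.spatial.transform import Rotation as Ro
def save(n,f): cv2.imwrite(f'pics/{n}.png',cv2.cvtColor(f,cv2.COLOR_RGB2BGR))
def ray(c,u,v):
    d=np.array([(u-c['cx'])/c['fx'],(v-c['cy'])/c['fy']]); s=d.copy()
    for _ in range(20): s=d/(1+c['k1']*(s@s))
    R=np.array(c['R']);t=np.array(c['t'])
    return -R.T@t, R.T@np.array([s[0],s[1],1.])
def onz(c,u,v,z):
    o,d=ray(c,u,v); return o+d*(z-o[2])/d[2]
def proj(c,X):
    p=np.array(c['R'])@np.array(X)+np.array(c['t']); s=p[:2]/p[2]; s=s*(1+c['k1']*(s@s))
    return np.array([c['fx']*s[0]+c['cx'],c['fy']*s[1]+c['cy']])
def quat(M):
    q=Ro.from_matrix(M).as_quat(); return [q[3],q[0],q[1],q[2]]
E
python3 - <<'E'
from h import *
for n in('top','scene','wrist'):
    c=ctrl.grab_frame(n); save(n+'0',c['frame']); print(n,c['fx'],c['k1'],-np.array(c['R']).T@c['t'])
    np.save(n+'0.npy',c,allow_pickle=True)
print(ctrl.grip_depth,ctrl.current_ee_rot(),ctrl.current_clock())
E
```

```text
top 417.61290794598375 -0.015147079742427585 [ 0.40758506 -0.00163944  1.26136056]
scene 444.69414893526005 -0.10306700640010567 [-0.53233397 -0.94149815  0.78060615]
wrist 308.33509819005684 -0.02605929630016856 [0.15009553 0.56280809 0.37337205]
0.0187 [-2.22291792e-04  2.00530983e-01  9.79687113e-01 -6.60481603e-04] 0.15
```

View pics/top0.png

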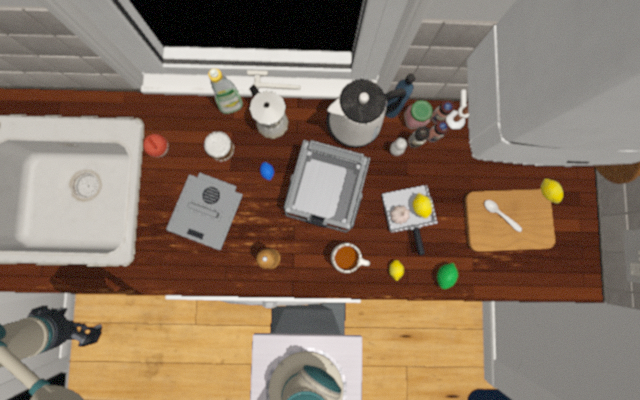

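View pics/scene0.png

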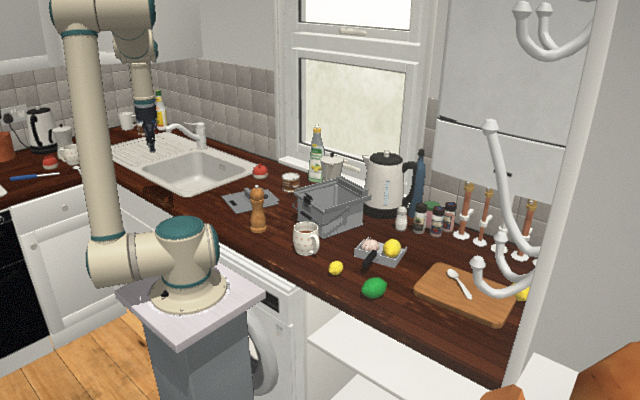

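The top view (about 3 mm per px) shows the caddy around (328,187) with its catch at (316,218), and the lid around (205,212) with its vent at (212,195). The loaded scoop is around (410,208), its handle running to (419,252). The mug is at (347,258) and the pepper mill at (268,258).

```bash
python3 - <<'E'
from h import *
f=np.load('top0.npy',allow_pickle=True).item()['frame']
a=cv2.resize(f[135:275,270:450],None,fx=4.2,fy=4.2,interpolation=cv2.INTER_CUBIC)
save('crop1',a)
a=cv2.resize(f[165:275,155:295],None,fx=5.4,fy=5.4,interpolation=cv2.INTER_CUBIC)
save('crop2',a)
E
```

```text
(no output)
```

View pics/crop1.png

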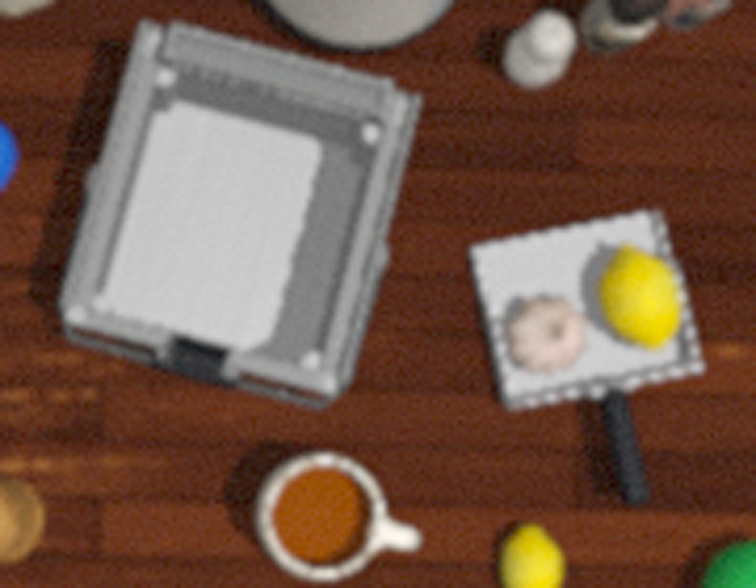

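View pics/crop2.png

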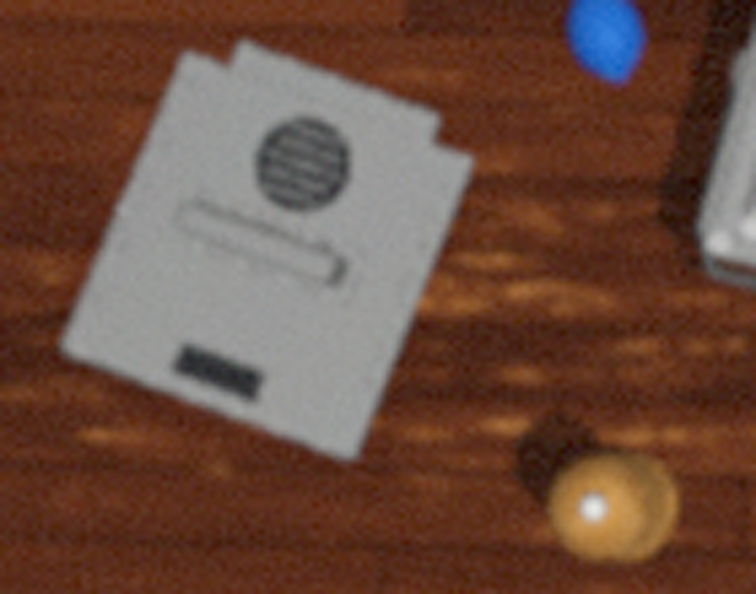

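Crop 1 (offset 270,135; ×4.2) shows the scoop pan corners near (472,245), (660,212), (700,372) and (512,405), with the handle end at (637,497). The caddy catch is at (197,358). Crop 2 (offset 155,165; ×5.4) shows the lid plate corners at (185,52), (472,158), (352,460) and (65,350).

```bash
cat >> h.py <<'E'
def fit2(L,W):
    L=np.array(L,float);W=np.array(W)[:,:2];lc=L.mean(0);wc=W.mean(0);a=L-lc;b=W-wc
    th=np.arctan2((a[:,0]*b[:,1]-a[:,1]*b[:,0]).sum(),(a*b).sum())
    R=np.array([[np.cos(th),-np.sin(th)],[np.sin(th),np.cos(th)]])
    o=wc-R@lc; return o,th,np.linalg.norm((R@L.T).T+o-W,axis=1)
def fit(c,pts,tr=lambda u,v:(u,v)):   # pts: (u,v,lx,ly,z)
    return fit2([p[2:4] for p in pts],[onz(c,*tr(p[0],p[1]),p[4]) for p in pts])
E
python3 - <<'E'
from h import *
c=np.load('top0.npy',allow_pickle=True).item()
t1=lambda u,v:(270+(u+.5)/4.2-.5,135+(v+.5)/4.2-.5)
t2=lambda u,v:(155+(u+.5)/5.4-.5,165+(v+.5)/5.4-.5)
print('lid',fit(c,[(185,52,.085,.086,.005),(472,158,.085,-.086,.005),(352,460,-.093,-.086,.005),(65,350,-.093,.086,.005),(240,42,.101,.06,.004),(440,118,.101,-.06,.004)],t2))
print('caddy',fit(c,[(145,25,.1075,.098,.124),(420,97,.1075,-.098,.124),(338,393,-.1,-.098,.12),(65,315,-.1,.098,.12),(197,358,-.09,0,.141)],t1))
print('scoop',fit(c,[(472,245,.06,.069,.014),(660,212,.06,-.069,.014),(700,372,-.058,-.069,.029),(512,405,-.058,.069,.029),(637,500,-.141,0,.045)],t1))
print('handle',onz(c,*t1(612,395),.048),onz(c,*t1(637,497),.048))
print('mug',onz(c,*t1(320,515),.089),'salt',onz(c,*t1(545,35),.08),'mill',onz(c,*t2(595,507),.17),
 'kettle',onz(c,362,100,.2))
print(ctrl.current_joint_pos())
E
```

```text
lid (array([0.50742757, 0.31641458]), np.float64(-0.3317304197118391), array([0.0008141 , 0.00024828, 0.00043993, 0.00146374, 0.00048966,
       0.00109825]))
caddy (array([ 0.57394132, -0.04334143]), np.float64(-0.24860462020049817), array([0.00445225, 0.00341624, 0.00692628, 0.0085032 , 0.00945372]))
scoop (array([ 0.52757797, -0.29621381]), np.float64(0.20471501880844203), array([0.00121472, 0.00126828, 0.00178234, 0.00089408, 0.00317674]))
handle [ 0.46462464 -0.30744289  0.048     ] [ 0.39477959 -0.32429881  0.048     ]
mug [ 0.3791985  -0.10186066  0.089     ] salt [ 0.71121109 -0.25463572  0.08      ] mill [0.37371434 0.11412287 0.17      ] kettle [ 0.79416078 -0.12991376  0.2       ]
[ 1.04599837e+00  2.76415669e-01  1.50586811e+00  2.49942305e-06
  1.36070264e+00 -1.20998620e-01]
```

```bash
cat >> h.py <<'E'
LID=(np.array([.5074,.3164]),-.3317); SC=(np.array([.5276,-.2962]),.2047); CA=(np.array([.574,-.0433]),-.2486)
def Rz(a): return Ro.from_euler('z',a).as_matrix()
def Ry(a): return Ro.from_euler('y',a).as_matrix()
TS=np.diag([-1.,1,-1])      # tool axes in scoop
GX=-.105; TCPS=np.array([GX,0,.0183])
def scoop_tcp(mouth,yaw,th,s=1):   # mouth world point -> TCP pose
    R=Rz(yaw)@Ry(th); T=R@(TS if s>0 else TS@np.diag([-1,-1,1]))
    return np.array(mouth)+R@(TCPS-np.array([.06,0,0])), quat(T)
def cad(x,y,z): return np.r_[CA[0]+(Rz(CA[1])@[x,y,0])[:2],z]
E
python3 - <<'E'
from h import *
ik=lambda p,q:(lambda j:None if j is None else np.round(j,2).tolist())(ctrl.ik(p,q))
m0=np.r_[SC[0]+(Rz(SC[1])@[.06,0,0])[:2],0]
for s in(1,-1):
    p,q=scoop_tcp(m0,SC[1],0,s); print('grasp',s,p,ik(p,q))
    for d in (90,110,130,60,0):
      for th in (0,30,60):
        yaw=CA[1]+np.radians(d); R=Rz(yaw)
        p,q=scoop_tcp(cad(0,0,.135)-R@[.02,0,0],yaw,np.radians(th),s); print(d,th,np.round(p,3),ik(p,q))
E
```

```text
grasp 1 [ 0.42479219 -0.31754371  0.0183    ] [-0.77, 0.42, 1.89, -0.0, 0.83, -2.55]
90 0 [ 0.528 -0.223  0.153] None
90 30 [ 0.536 -0.192  0.233] None
90 60 [ 0.553 -0.127  0.287] [0.17, 0.48, 1.51, -0.92, 1.69, -2.57]
110 0 [ 0.593 -0.227  0.153] [-0.48, 0.41, 1.49, -0.0, 1.24, 2.57]
110 30 [ 0.589 -0.196  0.233] None
110 60 [ 0.583 -0.13   0.287] [0.2, 0.38, 1.68, -1.06, 1.41, -2.66]
130 0 [ 0.654 -0.21   0.153] [-0.41, 0.49, 1.36, -0.0, 1.29, 2.28]
130 30 [ 0.641 -0.182  0.233] None
130 60 [ 0.612 -0.121  0.287] None
60 0 [ 0.445 -0.176  0.153] None
60 30 [ 0.467 -0.153  0.233] [-0.16, 0.33, 1.54, -0.42, 1.59, -2.46]
60 60 [ 0.514 -0.105  0.287] [0.07, 0.6, 1.28, -0.71, 2.05, -2.37]
0 0 [0.395 0.002 0.153] [-0.17, 0.07, 1.98, -0.0, 1.09, -1.49]
0 30 [ 0.425 -0.005  0.233] [-0.2, 0.35, 1.52, 0.03, 1.8, -1.52]
0 60 [ 0.49  -0.022  0.287] [-0.21, 0.69, 1.1, 0.05, 2.39, -1.52]
grasp -1 [ 0.42479219 -0.31754371  0.0183    ] [-0.77, 0.42, 1.89, -0.0, 0.83, 0.59]
90 0 [ 0.528 -0.223  0.153] [-0.52, 0.33, 1.63, -0.0, 1.18, -0.27]
90 30 [ 0.536 -0.192  0.233] [-0.15, 0.31, 1.57, -0.53, 1.35, 0.25]
90 60 [ 0.553 -0.127  0.287] [0.17, 0.48, 1.51, -0.92, 1.69, 0.57]
110 0 [ 0.593 -0.227  0.153] [-0.48, 0.41, 1.49, -0.0, 1.24, -0.58]
110 30 [ 0.589 -0.196  0.233] [-0.15, 0.3, 1.59, -0.55, 1.17, -0.05]
110 60 [ 0.583 -0.13   0.287] [0.2, 0.38, 1.68, -1.06, 1.41, 0.48]
130 0 [ 0.654 -0.21   0.153] [-0.41, 0.49, 1.36, -0.0, 1.29, -0.86]
130 30 [ 0.641 -0.182  0.233] [-0.16, 0.29, 1.61, -0.51, 0.99, -0.37]
130 60 [ 0.612 -0.121  0.287] None
60 0 [ 0.445 -0.176  0.153] [-0.52, 0.19, 1.83, -0.0, 1.12, 0.25]
60 30 [ 0.467 -0.153  0.233] [-0.16, 0.33, 1.54, -0.42, 1.59, 0.68]
60 60 [ 0.514 -0.105  0.287] [0.07, 0.6, 1.28, -0.71, 2.05, 0.77]
0 0 [0.395 0.002 0.153] [-0.17, 0.07, 1.98, -0.0, 1.09, 1.65]
0 30 [ 0.425 -0.005  0.233] [-0.2, 0.35, 1.52, 0.03, 1.8, 1.62]
0 60 [ 0.49  -0.022  0.287] [-0.21, 0.69, 1.1, 0.05, 2.39, 1.62]
```

```bash
python3 - <<'E'
from h import *
ctrl.reach([.485,-.03,.27],[0,1,0,0])
c=ctrl.grab_frame('wrist'); np.save('w1.npy',c,allow_pickle=True); print(ctrl.current_clock(),-np.array(c['R']).T@c['t'])
f=cv2.resize(c['frame'],None,fx=1.25,fy=1.25,interpolation=cv2.INTER_CUBIC); save('w1',f)
E
```

```text
2.4083 [ 0.56948407 -0.0277849   0.41279464]
```

View pics/w1.png

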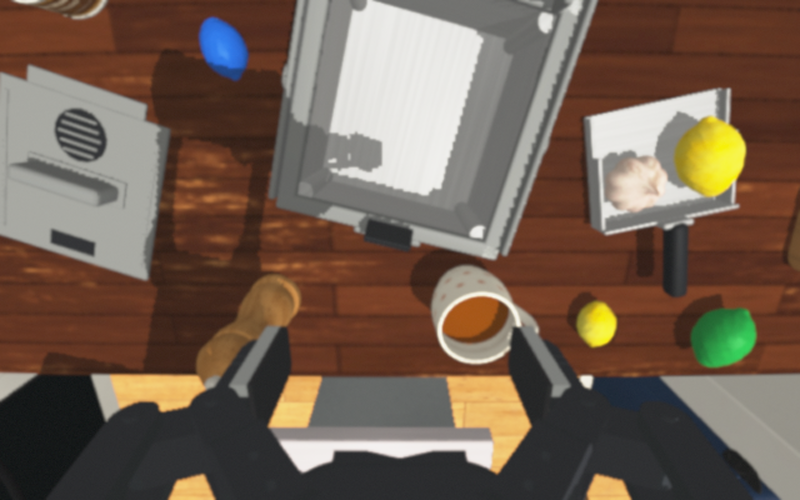

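The wrist view shows the caddy's front with the catch at (388,233), in ×1.25 px, but its rear is cut off. The scoop and its load are undisturbed at (665,170). I'll take one more view, shifted forward.

```bash
python3 - <<'E'
from h import *
ctrl.movel([.56,-.03,.29],feed=.3)
c=ctrl.grab_frame('wrist'); np.save('w2.npy',c,allow_pickle=True); print(ctrl.current_clock())
u=[proj(c,cad(x,y,.115)) for x in(-.11,.11) for y in(-.1,.1)]; print(np.round(u))
f=c['frame'][0:300,170:470]; print(f.shape)
save('w2',cv2.resize(f,None,fx=2,fy=2,interpolation=cv2.INTER_CUBIC))
E
```

```text
2.8667
[[391. 275.]
 [224. 237.]
 [463.  84.]
 [261.  27.]]
(300, 300, 3)
```

View pics/w2.png

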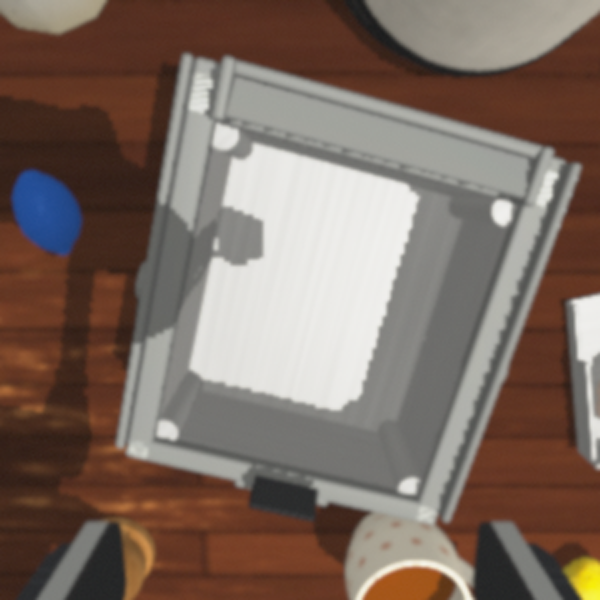

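The shifted view shows the whole caddy. The hood's front edge runs from (213,120) to (528,195), the front opening corners are at (155,437) and (415,495), and the catch centre is at (284,495), in ×2 crop px.

```bash
python3 - <<'E'
from h import *
c=np.load('w2.npy',allow_pickle=True).item()
tr=lambda u,v:(170+(u+.5)/2-.5,(v+.5)/2-.5)
o,th,r=fit(c,[(213,120,.087,.076,.131),(528,195,.087,-.076,.131),(155,437,-.085,.077,.115),(415,495,-.085,-.077,.115)],tr); print(o,th,r)
R=Rz(-th)
for n,u,v,z in [('hoodL',213,120,.131),('hoodR',528,195,.131),('colLr outer',185,55,.124),('colLf outer',119,445,.124),('colRr out',578,165,.124),('colRf out',446,520,.124),('frontL',153,437,.115),('frontR',415,495,.115),('ledge front L',130,455,.115),('catch',284,497,.141),('catchtopin',286,482,.141)]:
    p=onz(c,*tr(u,v),z); print(n,np.round((R@np.r_[p[:2]-o,0])[:2]*1000,1))
E
```

```text
[ 0.57770388 -0.04084379] -0.23683580692538014 [0.00476381 0.00125889 0.00271874 0.00322962]
hoodL [82.8 73.7]
hoodR [ 86.2 -75. ]
colLr outer [106.8  92.2]
colLf outer [-87.6  93.1]
colRr out [105.2 -95.8]
colRf out [-89.5 -93.7]
frontL [-82.7  77.3]
frontR [-82.6 -74.8]
ledge front L [-96.6  88.1]
catch [-88.2   0.5]
catchtopin [-79.4   1.5]
```

```bash
cat >> h.py <<'E'
CA=(np.array([.5777,-.0415]),-.240)
GX=-.095; TCPS=np.array([GX,0,.0185])
def blobs(f):
    h=cv2.cvtColor(f,cv2.COLOR_RGB2HSV); m=cv2.inRange(h,(22,150,120),(33,255,255))
    n,_,s,ce=cv2.connectedComponentsWithStats(m); return [(np.round(ce[i]).tolist(),int(s[i,4])) for i in range(1,n) if s[i,4]>60]
E
python3 - <<'E'
from h import *
m0=np.r_[SC[0]+(Rz(SC[1])@[.06,0,0])[:2],0]
p,q=scoop_tcp(m0,SC[1],0,-1)
ctrl.reach(p+[0,0,.16],q)
ctrl.movel(p+[0,0,.0],feed=.12,contact_N=15)
print(ctrl.current_ee_pos(),p,blobs(ctrl.grab_frame('wrist')['frame']))
ctrl.command_gripper(0.0,110)
print(ctrl.current_width(),ctrl.current_grasp_force(),blobs(ctrl.grab_frame('wrist')['frame']))
ctrl.movel(p+[0,0,.06],feed=.05)
c=ctrl.grab_frame('wrist');print(blobs(c['frame']),ctrl.current_contact_force(),ctrl.current_wrist_torque(),ctrl.current_clock())
save('w3',c['frame'])
E
```

```text
[ 0.43506801 -0.31590338  0.01913996] [ 0.43458341 -0.31551098  0.0185    ] [([417.0, 72.0], 20286), ([164.0, 391.0], 171)]
0.016437292408892766 107.38523125648499 [([416.0, 72.0], 20373), ([204.0, 352.0], 96), ([219.0, 391.0], 196)]
[([416.0, 72.0], 20259), ([223.0, 292.0], 892)] [-0.29568179  0.11031397 -3.04095637] [ 0.03684073  0.29232083 -0.05662657] 7.7333
```

View pics/w3.png

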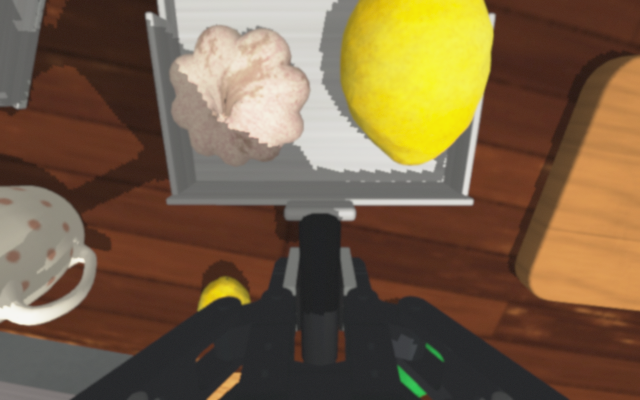

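The scoop is gripped level, with the lemon at (416,72) and the garlic at (240,95) still in place. Next is carrying and pouring.

```bash
cat > pour.py <<'E'
from h import *
p=ctrl.current_ee_pos(); ctrl.movel([p[0],p[1],.235],feed=.12)
yaw=CA[1]+np.pi/2
def go(y,z,th,feed):
    a,q=scoop_tcp(cad(0,y,z),yaw,np.radians(th),-1); ctrl.movel(a,q,feed=feed)
go(-.03,.205,0,.07)
print(blobs(ctrl.grab_frame('wrist')['frame']),ctrl.current_clock())
go(-.03,.175,15,.08)
go(-.03,.145,28,.08)
for t in(38,48,58): go(-.03,.14,t,.08)
ctrl.wait(.4)
c=ctrl.grab_frame('wrist'); print(blobs(c['frame']),ctrl.current_contact_force(),ctrl.current_clock())
d=ctrl.grab_frame('top')
a=np.zeros((400,800,3),np.uint8); a[:,:400]=c['frame'][:,120:520]; a[:,400:]=cv2.resize(d['frame'][120:260,260:400],(400,400)); save('pour',a)
E
python3 pour.py
```

```text
[([415.0, 72.0], 20025), ([178.0, 235.0], 1171)] 11.35
[] [ 0.18486167 -0.30670146 -0.98132134] 14.0083
```

View pics/pour.png

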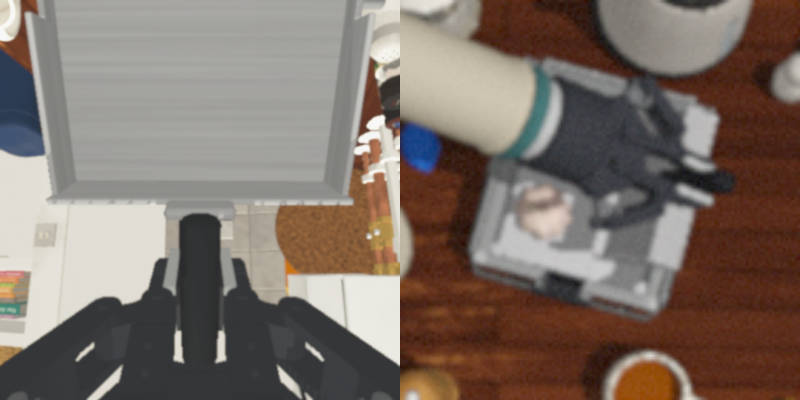

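The pan is empty and the garlic lies inside the caddy at about (545,212) in the right half. Now I'll put the scoop back on its old spot and check that the lemon is in too.

```bash
python3 - <<'E'
from h import *
yaw=CA[1]+np.pi/2
a,q=scoop_tcp(cad(0,-.04,.22),yaw,np.radians(25),-1); ctrl.movel(a,q,feed=.2)
a,q=scoop_tcp(cad(0,-.06,.22),yaw,0,-1); ctrl.movel(a,q,feed=.2)
m0=np.r_[SC[0]+(Rz(SC[1])@[.06,0,0])[:2],0]
p,q=scoop_tcp(m0,SC[1],0,-1)
ctrl.movel(p+[0,0,.1],q,feed=.15)
ctrl.movel(p+[0,0,.012],feed=.15)
print(ctrl.movel(p+[0,0,-.001],feed=.03,contact_N=4),ctrl.current_ee_pos(),p)
ctrl.command_gripper(.06); ctrl.movel(p+[0,0,.15],feed=.25)
c=ctrl.grab_frame('top'); b=blobs(c['frame']); print(b,ctrl.current_clock(),ctrl.current_width())
for ce,_ in b: w=onz(c,*ce,.04); print(w,Rz(-CA[1])@(w-np.r_[CA[0],0]))
save('after',cv2.resize(c['frame'][130:280,270:450],None,fx=3,fy=3))
q0=ctrl.current_joint_pos(); print(np.round(q0,2))
# lid IK check
F=[np.array([[0,1,0],[1,0,0],[0,0,-1.]]),np.array([[0,-1,0],[-1,0,0],[0,0,-1.]])]
for k,T in enumerate(F):
    g=np.r_[LID[0],.010]; j=ctrl.ik(g,quat(Rz(LID[1])@T)); print(k,None if j is None else np.round(j,2))
    for th in(0,10,20):
        R=Rz(CA[1])@Ry(np.radians(th)); tip=cad(.094,0,.118); P=tip+R@[-.101,0,.01]
        j=ctrl.ik(P,quat(R@T)); print(th,P,None if j is None else np.round(j,2))
E
```

```text
True [ 0.43471817 -0.31574213  0.01883793] [ 0.43458341 -0.31551098  0.0185    ]
[([314.0, 168.0], 283), ([552.0, 190.0], 416), ([396.0, 270.0], 221)] 19.1 0.06024535295792005
[ 0.63824266 -0.00791248  0.04      ] [0.05082354 0.04701598 0.04      ]
[ 0.58969989 -0.72488424  0.04      ] [ 0.17409818 -0.66094465  0.04      ]
[ 0.34431254 -0.25219443  0.04      ] [-0.17661548 -0.26013232  0.04      ]
[-0.76  0.27  1.69 -0.    1.19  0.61]
0 [ 0.44  0.51  1.75 -0.    0.89  0.77]
0 [ 0.57090063 -0.03983608  0.128     ] [-0.19  0.35  1.67 -0.    1.12  0.05]
10 [ 0.57407778 -0.04061358  0.14538654] [-0.2   0.43  1.5   0.01  1.38  0.04]
20 [ 0.58013927 -0.04209693  0.16194096] [-0.2   0.52  1.34  0.01  1.63  0.04]
1 [ 0.44  0.51  1.75 -0.    0.89 -2.37]
0 [ 0.57090063 -0.03983608  0.128     ] None
10 [ 0.57407778 -0.04061358  0.14538654] None
20 [ 0.58013927 -0.04209693  0.16194096] None
```

View pics/after.png

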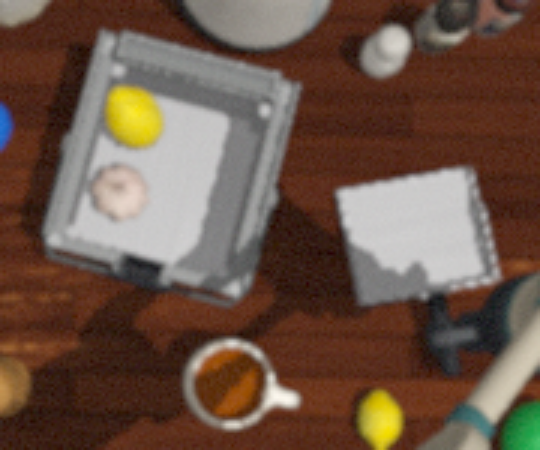

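The lemon (133,115) and garlic (118,190) are inside the caddy, and the scoop lies empty and flat at (420,240). Next is the lid: I'll locate its fin, grip it and carry it over.

```bash
python3 - <<'E'
from h import *
c=np.load('top0.npy',allow_pickle=True).item()
t2=lambda u,v:(155+(u+.5)/5.4-.5,165+(v+.5)/5.4-.5)
for u,v,z in[(263,242,.039),(303,163,.005),(218,371,.005)]:
    w=onz(c,*t2(u,v),z); print(np.round(Rz(-LID[1])@(w-np.r_[LID[0],0]),4))
ctrl.reach([.5074,.3164,.2],quat(Rz(LID[1])@np.array([[0,1,0],[1,0,0],[0,0,-1.]])))
c=ctrl.grab_frame('wrist'); np.save('w4.npy',c,allow_pickle=True); print(ctrl.current_clock())
E=0
g=cv2.cvtColor(c['frame'],cv2.COLOR_RGB2GRAY); m=cv2.inRange(g,0,75)
n,_,s,ce=cv2.connectedComponentsWithStats(m)
for i in range(1,n):
    if s[i,4]>150:
        w=onz(c,*ce[i],.005); print(s[i],np.round(Rz(-LID[1])@(w-np.r_[LID[0],0]),4))
save('w4',c['frame'])
E
```

```text
[ 0.0013 -0.0037  0.039 ]
[0.0498 0.0013 0.005 ]
[-0.0736  0.0016  0.005 ]
21.425
[ 25   0  21  30 164] [-0.2778  0.1639  0.005 ]
[    36      0    604    400 117871] [ 0.0346 -0.0411  0.005 ]
[ 437    0   93  134 3659] [0.16  0.109 0.005]
[467 118  45  42 712] [0.1795 0.0434 0.005 ]
[245 151  16  24 292] [-0.0733  0.0162  0.005 ]
[407 208  16  53 216] [ 0.1152 -0.0754  0.005 ]
```

View pics/w4.png

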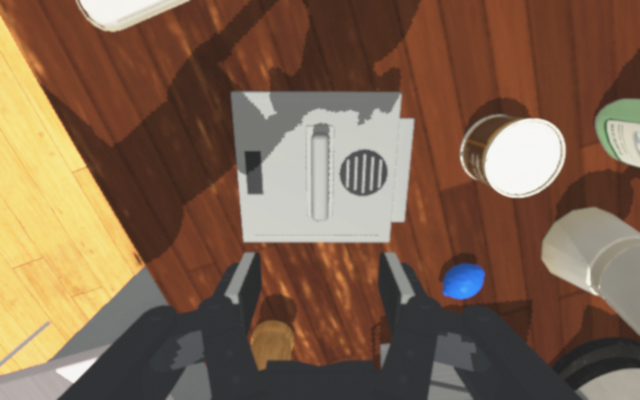

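The lid is square below the gripper, with plate corners at (231,91), (401,93), (389,242) and (244,242). The thumb strip is at (254,172), the vent at (363,172) and the fin top at about (319,174).

```bash
python3 - <<'E'
from h import *
c=np.load('w4.npy',allow_pickle=True).item()
# +y side of lid is image up
o,th,r=fit(c,[(231.5,91.5,-.093,.086,.005),(401,93,.085,.086,.005),(389.5,242,.085,-.086,.005),(243.5,242,-.093,-.086,.005),(414,118,.101,.06,.004),(405,222,.101,-.06,.004)]); print(o,th,r)
for u,v,z in[(319.5,130,.039),(319.5,220,.039),(254,172,.005),(363,172,.005)]:
    w=onz(c,u,v,z); print(np.round(Rz(-th)@(w-np.r_[o,0]),4))
E
```

```text
[0.50995247 0.31740881] -0.3346762490867718 [0.00120102 0.00111179 0.00022775 0.00035441 0.00067942 0.00054931]
[-0.0006  0.0509  0.039 ]
[-0.0005 -0.0431  0.039 ]
[-0.0741  0.001   0.005 ]
[0.0484 0.0011 0.005 ]
```

```bash
cat >> h.py <<'E'
LID=(np.array([.509,.3176]),-.3335); GH=.0097   # TCP height above lid underside
TL=np.array([[0,1,0],[1,0,0],[0,0,-1.]])
def lid_tcp(tip,th,yaw=None):     # tongue tip in caddy coords, tilt (front up)
    R=Rz(CA[1])@Ry(th); return cad(*tip)+R@np.array([-.101,0,GH]), quat(R@TL)
E
python3 - <<'E'
from h import *
q=quat(Rz(LID[1])@TL); g=np.r_[LID[0],GH]
ctrl.command_gripper(.05)
ctrl.movel(g+[0,0,.05],q,feed=.2)
print(ctrl.movel(g,feed=.06,contact_N=8),ctrl.current_ee_pos())
ctrl.command_gripper(0,90); print(ctrl.current_width(),ctrl.current_grasp_force())
ctrl.movel(g+[0,0,.04],feed=.1); print(ctrl.current_contact_force(),ctrl.current_wrist_torque())
ctrl.movel(g+[0,0,.29],feed=.25)
c=ctrl.grab_frame('wrist'); np.save('w5.npy',c,allow_pickle=True)
a,q=lid_tcp((.074,0,.27),0); ctrl.movel(a,q,feed=.2)
a,q=lid_tcp((.074,0,.20),np.radians(15)); ctrl.movel(a,q,feed=.12)
print(ctrl.current_ee_pos(),a,ctrl.current_clock())
np.save('w6.npy',ctrl.grab_frame('wrist'),allow_pickle=True); np.save('t6.npy',ctrl.grab_frame('top'),allow_pickle=True)
E
```

```text
False [0.50930451 0.31774454 0.00990737]
0.016091578965051572 88.95747542381287
[ 0.5559069  -0.55627317 -3.53808482] [ 0.01581638  0.02791085 -0.02966365]
[ 0.55739412 -0.03608219  0.23519617] [ 0.55725531 -0.03649684  0.2355102 ] 28.1167
```

```bash
python3 - <<'E'
from h import *
c=np.load('w6.npy',allow_pickle=True).item()
R=Rz(CA[1])@Ry(np.radians(15)); tip=cad(.074,0,.20)
P=lambda l: proj(c,tip+R@(np.array(l)-[.101,0,0]))
print('expected strip',P([-.074,0,.005]),'vent',P([.049,0,.005]),[np.round(P([x,y,.005])) for x in(-.093,.085) for y in(.086,-.086)])
g=cv2.cvtColor(c['frame'],cv2.COLOR_RGB2GRAY)
for l in([-.074,0,.005],[.049,0,.005]):
    u,v=P(l).astype(int); x0,y0=max(u-30,0),max(v-30,0); w=g[y0:v+30,x0:u+30]
    m=(w<np.percentile(w,50)*.55).astype(np.uint8); n,_,s,ce=cv2.connectedComponentsWithStats(m)
    for i in range(1,n):
        if s[i,4]>20: print(s[i,4],ce[i]+[x0,y0])
E
```

```text
expected strip [182.28066478 261.51325563] vent [408.08997507 261.88086384] [array([115.,  96.]), array([173., 379.]), array([504.,  96.]), array([451., 380.])]
```

```bash
python3 - <<'E'
from h import *
g=cv2.cvtColor(np.load('w6.npy',allow_pickle=True).item()['frame'],cv2.COLOR_RGB2GRAY)
print('row262',g[262,100:520:6]); print('row230',g[230,100:520:6])
print('row130',g[130,90:540:6]); print('col182',g[80:400:8,182]);print('col408',g[80:400:8,408])
E
```

```text
row262 [244 244 243 244 244 244 243 244 191 184 184 181  72  72  72  74  73 175
 183 183 184 184 184 183 183 184 183 184 185 139  50  78 138  96 106 111
 110 111 111 107  91 138 100  49  47  50 169  61  59 180  59  63 172  58
  94 134  58 147  75  56 164 180 171 180 180 180 180 150 183 108]
row230 [225 241 245 245 244 244 161 145 185 185 183  75  76  75  77  79 143 185
 185 185 185 185 184 184 183 183 184 184 116 112 110 111 109 104 106 110
 112 111 112 107  99 111 111 111 111 111  88  41  41  58  51  40  90  60
  38  74  42  40  54 111 112 111 110 111 148 175 181 180 168 163]
row130 [243 149 144 134 112 110 109 110 110 111 111 111 111 111 111 111 111 110
 111 111 112 110 111 111 111 111 110 111 112 110 111 110 111 111 111 111
 111 111 111 110 111 111 112 111 112 111 111 112 111 111 111 111 111 111
 110 112 111 111 111 112 111 111 111 111 111 112 111 111 154 112 178 176
 176 175 109]
col182 [107 121 110 112 110 112 110 111 112 111 112 112 110 164 184 185 185 181
  78  78  75  75  73  72  71  70  69  69 184 183 170  48  49  47  50  49
  50  50  51  49]
col408 [ 52 101 110 111 113 112 112 111 111 111 111 111 111 111 111 111 111  71
  41  40  42  52  93 130 158 175 180 108  47  49  51  51  52  54  54  51
  50 157 122  48]
```

The lid sits in hand as modelled, with the thumb strip within 3 px of its expected position. Next is hooking and swinging it down.

```bash
python3 - <<'E'
from h import *
th=np.radians(15)
def go(tip,t,feed,cn=None):
    a,q=lid_tcp(tip,t); r=ctrl.movel(a,q,feed=feed,contact_N=cn); return r,a
print(go((.076,0,.135),th,.12)[0])
print(go((.076,0,.120),th,.04,4)[0],ctrl.current_contact_force())
r,a=go((.108,0,.120),th,.025,5); p=np.array(ctrl.current_ee_pos())
d=Rz(-CA[1])@(p-a); print('fwd',r,d,'tip x',.108+d[0],ctrl.current_contact_force(),ctrl.current_clock())
E
```

```text
False
False [-0.18186876  0.00736472 -3.10503126]
fwd True [-0.00773241  0.00020382 -0.00091779] tip x 0.10026759055114329 [-0.61234556  0.34209589 -2.7511432 ] 30.3917
```

```bash
python3 - <<'E'
from h import *
th=np.radians(15)
def tipx():
    a,_=lid_tcp((.1,0,.119),th); d=Rz(-CA[1])@(np.array(ctrl.current_ee_pos())-a); return .1+d[0],.119+d[2]
x,z=tipx()
a,q=lid_tcp((x+.006,0,z),th); print(x,z,ctrl.movel(a,q,feed=.01,contact_N=8),tipx(),Rz(-CA[1])@ctrl.current_contact_force(),ctrl.current_wrist_torque(),ctrl.current_clock())
E
```

```text
0.10026759055114323 0.11908221474298986 True (np.float64(0.10047109142587392), np.float64(0.11798952717704583)) [-0.56883353 -0.71380155 -3.36258453] [-0.09466935 -0.244392    0.04118371] 30.9
```

```bash
python3 - <<'E'
from h import *
def go(tip,t,feed,cn=None):
    a,q=lid_tcp(tip,np.radians(t)); r=ctrl.movel(a,q,feed=feed,contact_N=cn)
    print(t,r,np.round(np.array(ctrl.current_ee_pos())-a,4),np.round(Rz(-CA[1])@ctrl.current_contact_force(),2),np.round(Rz(-CA[1])@ctrl.current_wrist_torque(),3))
go((.098,0,.118),15,.02)
go((.098,0,.1162),15,.01,4)
for t in(12,9,7,6,5,4): go((.098,0,.1162),t,.03,12)
print(ctrl.current_clock())
E
```

```text
15 False [-0.0002  0.     -0.0001] [ 0.13  0.06 -2.35] [ 0.007 -0.204  0.008]
15 False [ 0.     -0.     -0.0003] [-0.33 -1.06 -2.54] [-0.005 -0.232 -0.01 ]
12 False [-0.0003  0.0001  0.0002] [-0.    0.07 -3.05] [ 0.019 -0.228  0.095]
9 False [ 0.0001 -0.      0.0002] [-0.74  0.19 -3.  ] [-0.058 -0.175  0.003]
7 False [ 0.0001 -0.0001  0.0001] [-0.21  1.4  -2.51] [-0.017 -0.112 -0.016]
6 False [ 0.0005 -0.0001  0.0002] [ 0.99 -0.11 -3.01] [-0.058 -0.169 -0.034]
5 False [ 0.0015 -0.0004  0.0006] [ 3.33  0.53 -1.57] [-0.079 -0.47  -0.001]
4 False [ 0.001  -0.0003  0.0007] [ 4.07 -0.28  0.85] [ 0.004 -0.37  -0.025]
33.15
```

```bash
python3 - <<'E'
from h import *
def go(tip,t,feed,cn=None):
    a,q=lid_tcp(tip,np.radians(t)); r=ctrl.movel(a,q,feed=feed,contact_N=cn)
    print(t,r,np.round(np.array(ctrl.current_ee_pos())-a,4),np.round(Rz(-CA[1])@ctrl.current_contact_force(),2),np.round(Rz(-CA[1])@ctrl.current_wrist_torque(),3)); return r
for t in(3,2,1,0):
    if go((.0985,0,.1158),t,.03,30): break
print(ctrl.current_clock())
E
```

```text
3 False [ 0.0008 -0.0002  0.0006] [5.29 0.6  3.03] [-0.003 -0.281  0.003]
2 False [ 0.0003 -0.     -0.0004] [ 4.66 -0.03 -1.61] [ 0.086 -1.02  -0.007]
1 False [-0.0006  0.0002 -0.0006] [ 2.04 -0.92 -3.24] [ 0.073 -1.047  0.066]
0 False [-0.0013  0.0004 -0.0001] [-1.06  0.1   0.83] [ 0.058 -0.203 -0.031]
34.15
```

```bash
python3 - <<'E'
from h import *
ctrl.command_gripper(.045)
p=np.array(ctrl.current_ee_pos()); ctrl.movel(p+[0,0,.09],feed=.2)
ctrl.command_gripper(0)
q=quat(Rz(CA[1])@np.diag([1.,-1,-1]))
a=cad(-.069,0,.16); ctrl.reach(a,q)
r=ctrl.movel(cad(-.069,0,.114),feed=.02,contact_N=22)
print(r,ctrl.current_ee_pos(),ctrl.current_contact_force(),ctrl.current_clock())
ctrl.movel(cad(-.069,0,.20),feed=.2)
ctrl.movel(cad(-.16,0.03,.30),feed=.25)
c=ctrl.grab_frame('wrist'); np.save('w7.npy',c,allow_pickle=True); t=ctrl.grab_frame('top'); np.save('t7.npy',t,allow_pickle=True); np.save('s7.npy',ctrl.grab_frame('scene'),allow_pickle=True)
print(ctrl.current_clock())
E
```

```text
True [ 0.51061595 -0.02509447  0.12003283] [0.01018508 1.12039164 3.54449626] 38.8917
40.2917
```

The press bottomed at z = 0.120 m, which is the height of a seated lid's top. I've used all 10 pictures, so I'll check by number that the lid is still latched.

```bash
python3 - <<'E'
from h import *
c=np.load('w7.npy',allow_pickle=True).item()
g=cv2.cvtColor(c['frame'],cv2.COLOR_RGB2GRAY)
m=cv2.inRange(g,0,95)
n,_,s,ce=cv2.connectedComponentsWithStats(m)
for nm,x,z in(('strip',-.0765,.12),('vent',.0465,.12),('catch',-.09,.141)):
    e=proj(c,cad(x,0,z)); print(nm,np.round(e))
    for i in range(1,n):
        if s[i,4]>25 and np.linalg.norm(ce[i]-e)<35: w=onz(c,*ce[i],z); print('  ',s[i],np.round(Rz(-CA[1])@(w-np.r_[CA[0],0]),4))
a=np.load('top0.npy',allow_pickle=True).item()['frame'];b=np.load('t7.npy',allow_pickle=True).item()['frame']
for nm,x,y in(('mug',347,258),('pepper',268,258),('tin',217,145),('salt',398,146),('smalllemon',396,270),('green',447,275)):
    T=a[y-14:y+14,x-14:x+14]; r=cv2.matchTemplate(b[y-22:y+22,x-22:x+22],T,cv2.TM_CCOEFF_NORMED); print(nm,r.max().round(2),np.array(np.unravel_index(r.argmax(),r.shape))-8)
E
```

```text
strip [351.  95.]
vent [356. -52.]
catch [353. 110.]
mug 0.98 [0 0]
pepper 0.15 [0 1]
tin 1.0 [0 0]
salt 0.99 [0 0]
smalllemon 0.99 [0 0]
green 0.99 [0 0]
```

```bash
python3 - <<'E'
from h import *
ctrl.reach([.56,-.03,.29],[0,1,0,0])
c=ctrl.grab_frame('wrist'); np.save('w8.npy',c,allow_pickle=True)
g=cv2.cvtColor(c['frame'],cv2.COLOR_RGB2GRAY)
m=cv2.inRange(g,0,95); n,_,s,ce=cv2.connectedComponentsWithStats(m)
for nm,x,z in(('strip',-.0765,.12),('vent',.0465,.12),('catch',-.09,.141)):
    e=proj(c,cad(x,0,z)); print(nm,np.round(e))
    for i in range(1,n):
        if s[i,4]>25 and np.linalg.norm(ce[i]-e)<30: w=onz(c,*ce[i],z); print('  ',s[i],np.round(ce[i]),np.round(Rz(-CA[1])@(w-np.r_[CA[0],0]),4))
e=proj(c,cad(-.08,0,.12)).astype(int); print(g[e[1]-30:e[1]+36:2,e[0]],e)
a=np.load('top0.npy',allow_pickle=True).item()['frame'];b=ctrl.grab_frame('top')['frame']
r=cv2.matchTemplate(b[258-24:258+24,268-24:268+24],a[244:272,254:282],cv2.TM_CCOEFF_NORMED); print('pepper',r.max(),np.array(np.unravel_index(r.argmax(),r.shape))-10, ctrl.current_clock())
E
```

```text
strip [315. 230.]
   [     0      0    640    400 175764] [299. 213.] [-0.0614  0.0206  0.12  ]
   [292 220  45  21 575] [314. 230.] [-0.0775  0.0006  0.12  ]
vent [344. 118.]
   [335  91  29  10 121] [349.  95.] [0.0685 0.0005 0.12  ]
   [317  95  53  46 980] [342. 118.] [0.0463 0.0014 0.12  ]
   [325 136  27   9  99] [338. 141.] [0.0231 0.0003 0.12  ]
catch [311. 249.]
   [292 220  45  21 575] [314. 230.] [-0.068   0.0024  0.141 ]
[193 192 192 193 193 192 191 192 192 189 149  73  65  66  66  65  65  71
 112  98  52  49  63 121 137 138 137 137 136 137 137 137 135] [314 232]
pepper 0.55655575 [2 3] 41.0167
```

```bash
python3 - <<'E'
from h import *
a=np.load('scene0.npy',allow_pickle=True).item()['frame'];b=np.load('s7.npy',allow_pickle=True).item()['frame'];d=ctrl.grab_frame('scene')['frame']
for nm,x,y in(('pepper',258,213),('mug',306,238)):
  for f in(b,d):
    r=cv2.matchTemplate(f[y-30:y+30,x-20:x+20],a[y-22:y+22,x-12:x+12],cv2.TM_CCOEFF_NORMED); print(nm,r.max().round(2),np.array(np.unravel_index(r.argmax(),r.shape))-8)
t=np.load('top0.npy',allow_pickle=True).item()['frame'];b=ctrl.grab_frame('top')['frame']
print(t[258,250:290:4].tolist(),b[258,250:290:4].tolist())
E
```

```text
pepper 0.53 [0 0]
pepper 0.57 [0 0]
mug 1.0 [0 0]
mug 1.0 [0 0]
[[97, 52, 31], [85, 46, 31], [152, 109, 54], [178, 154, 136], [203, 194, 185], [197, 146, 82], [149, 101, 51], [163, 114, 61], [93, 42, 31], [92, 52, 37]] [[71, 39, 23], [77, 39, 7], [115, 85, 52], [133, 118, 108], [183, 176, 157], [205, 196, 176], [206, 196, 177], [149, 141, 125], [115, 86, 67], [84, 42, 29]]
```

```bash
python3 -c "
from station import ctrl
print(ctrl.finish_job(),ctrl.current_clock())"
```

```text
the job is handed in; nothing more can be done
the job is handed in; nothing more can be done
```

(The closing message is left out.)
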